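Pin the split back onto a contact press

TASK

Put the split back onto the contact printing press: lay the narrow and the wide wooden leaf flat on the bed, each with its brass barrel between the lugs of the bay that it fits, then thread the steel hinge pin lengthwise through all three lugs and both barrels until its red grip butts against the outer lug. The pin may go in from whichever end is free. Leave everything else where it stands.

Things in the scene. Friction and masses are not known exactly. Their poses are not given: they have to be found in the camera images.
- bed: fixed wooden board 140 (x) x 184 (y) x 30 mm with grey felt; origin on the table under its centre, x away from the robot, y along the hinge, z up; the leaves lie on its flat top at z = 30. At x = +45 stand three brass lugs, tubes along y at z = 46, outer diameter 26, bore 16 mm, spanning y = -62 to -52, -13 to -3, 52 to 62
- hinge_mid (a point): point on the hinge axis (centre line of the lugs' bores) at the bed's y = 0, 46 mm above the table
- bay_narrow (a point): middle of the 39 mm bay between the right and the middle lug, on the hinge axis; the narrow leaf's bore centre belongs here (3 mm play either way along y)
- bay_wide (a point): middle of the 55 mm bay between the middle and the left lug, on the hinge axis; the wide leaf's bore centre belongs here (3 mm play either way along y)
- end_right (a point): outer face of the right (-y) outer lug, on the hinge axis. 4 to 28 mm outside it is a wooden rest, 36 mm wide across the hinge, top 8.5 mm below the axis, on which the pin's grip comes to stand
- end_left (a point): outer face of the left (+y) outer lug, on the hinge axis; a rest outside it as at the right end
- leaf_narrow: loose light wooden slab 84 (x) x 42 (y) x 12 mm, x = -103 to -19, 130 g, lying flat; brass barrel along y at x = 0, z = 16, outer diameter 26, bore 16, length 33. Origin at the underside below the barrel; x points from slab to barrel, z up; mounted, its axes are parallel to the bed's. Dark handle bar 16 (x) x 34 (y), centred at x = -58, z = 12 to 42
- leaf_narrow_bore (a point): centre of the narrow leaf's barrel, 16 mm above its underside, axes as the leaf
- leaf_narrow_handle (a point): middle of the top of the narrow leaf's handle bar, 42 mm above its underside; pinch the 16 mm thickness (along the leaf's x)
- leaf_wide: loose wide leaf, 170 g: as the narrow leaf, but slab 58 mm and barrel 49 mm long in y, handle bar 16 x 40 mm; same x and z measures and axes
- leaf_wide_bore (a point): centre of the wide leaf's barrel, 16 mm above its underside, axes as the leaf
- leaf_wide_handle (a point): middle of the top of the wide leaf's handle bar, 42 mm above its underside; pinch the 16 mm thickness (along the leaf's x)
- pin: loose hinge pin, 90 g, lying: steel rod, diameter 12, along x from x = 0 to 134 at z = 6, the last 12 mm tapering to diameter 5; red grip block 42 (x) x 16 (y) x 34 (z) mm from x = -42 to 0, z = 0 to 34. Origin at the underside below the shoulder (rod meets grip); x points to the tip, z up. Pinch the grip's 16 mm (along y)
- pin_shoulder (a point): on the rod's axis at the front face of the grip, axes as the pin
- pin_tip (a point): centre of the rod's tapered end
- pin_grip (a point): middle of the top of the red grip, 34 mm above its underside
- bottle: brown glass bottle with black cap, diameter 60, height 130 mm, standing near one end of the bed in the way of a pin from that side; origin under its centre; leave it alone
- stone: flat grey pebble 41 x 56 x 23 mm, lying near the other end of the bed; the pin at hinge height passes over it; origin underneath; leave it alone
- paint_tin: closed black paint tin 72 x 119 x 25 mm, lying behind the bed at the left; origin under its centre; leave it alone
- water_glass: drinking glass, diameter 69, height 142 mm, standing at the left; origin under its centre; leave it alone
- glue: glue stick, diameter 27, height 93 mm, standing behind the bed (the one nearer to it); origin under its centre; leave it alone
Mind the look-alikes: they are no part of the job. Leave any green or orange look-alike of the leaf_narrow alone.

How it is judged:
By the outcome, as a careful person would: the job done as asked, in the order asked, and still so for the second after the job is handed in, with the robot touching nothing.
It also fails if it takes over 69 s, if anything falls off the work surface, if the arm or the gripper's body presses on something with over 40 N, if the wrist force passes 120 N, or if a joint passes its speed limit or range.

ROBOT

A 7-joint arm with a two-finger parallel gripper is mounted at the origin on a cart in front of the work surface, level with it; the furniture and walls round the work are solid. World frame = base frame: x ahead of the robot, y to its left, z up, the work surface at z = 0. Lengths are in mm, angles in rad, forces in N, time in s.
With the tool pointing down it reaches from about 350 to 900 mm from the base axis. Payload 8.1 kg.
Tool frame: the origin (TCP) lies midway between the tips of the shut fingers; the grasp point (between the pads) lies 19 mm behind it; z points along the fingers, y is the direction in which the jaws open and shut (so a half turn about z gives the same grasp; the last joint's range is limited). The gripper opens to 92 mm and grips with 3 to 60 N. Pads are 19 mm wide; open, the fingers measure 130 mm over their backs; the gripper's body (75 mm by 190 mm) begins 47 mm behind the grasp point.
Start: joints at [1.241, 0.434, 0.025, 1.573, -0.012, 1.134, -0.075], TCP at [140.513, -609.014, 226.742] pointing down, gripper open.
Joint ranges: [-2.62, 2.62], [-0.44, 2.09], [-1.27, 1.32], [0.08, 2.57], [-1.32, 4.46], [0.12, 2], [-2.74, 2.74]. Speed limits (rad/s): [2.22, 2.22, 3.01, 3.01, 3.14, 3.14, 3.14].

INTERFACE

Orientations are given as a 3x3 rotation matrix whose columns are the frame's x, y, z axes.
In Python, from bench import r gives the robot as it stands. Calls block until the motion is done:
- r.move_pose(position, orientation): joint-space move of the TCP to a pose.
- r.move_linear(position, speed=150, ori=None): straight line of the TCP; ori=None keeps the orientation; speed is the mean speed in mm/s.
- r.move_joints(angles): joint-space move.
- r.open_gripper() and r.close_gripper(force=None): open the fingers fully, or close them until they stop; force is the grip in N (None keeps the last).
- r.wait(seconds).
- r.inverse_kinematics(position, orientation): joint angles nearest the present ones, or None.
- r.get_image(name): name is "scene" or "top" or "wrist"; returns a dict with "img" (384x512x3 uint8, red, green, blue), "z_map" (384x512 float32, mm along the optical axis (not along the pixel's ray), 0 where there is no reading), "K" (3x3 intrinsics, pixels), "k1" (the pictures are not rectified: a ray, as slopes to the right and down, at radius r is drawn at 1 + k1 r^2 times it, then the intrinsics apply), "R" (3x3) and "t" (3): a world point X has camera coordinates R X + t. Camera axes: x right, y down, z forward; pixel columns grow to the right and rows downward; lengths in mm; the calibration is good to about 2 mm. A picture is of the moment at which its call begins.
A pose or a line that the arm cannot do raises r.IKError and nothing moves.
- r.job_done(): hands the job in, once; it reports no verdict.
Readings, each from a call of its own:
- r.get_clock(): time.
- r.get_q(): joint angles.
- r.get_dq(): joint speeds.
- r.get_joint_efforts(): joint torques, N m.
- r.get_position(): TCP position.
- r.get_orientation(): TCP orientation.
- r.get_wrist_force(): force on the tool from outside, world axes, zero at the start.
- r.get_torque(): the same for the moment, N m.
- r.get_gripper_width(): finger opening in mm.
Only numpy, scipy, OpenCV 4.12 (cv2) and the standard library are available. Lean on these libraries where they do the work, as an engineer would, in place of code of your own. Each camera call takes 0.05 s, during which the arm holds its last target. There are 200 camera calls.

## Working session

There is one attempt and no reset: what is moved stays moved. The work goes in short steps, each a Python script; the robot and the scene stay as the last script left them, time stands still between calls to the robot, and variables do not carry over. Pictures are saved under pics/ and viewed, about 8 in all and at most 12, crops included, and the job is handed in when it is done.

```bash
mkdir -p pics; ls; python3 - <<'E'
from bench import r
import cv2,numpy as np
for n in ["top","scene"]:
    d=r.get_image(n); np.savez(f"pics/{n}0.npz",**d)
    cv2.imwrite(f"pics/{n}0.png",cv2.resize(d["img"][:,:,::-1],(800,600),interpolation=cv2.INTER_CUBIC))
    print(n,d["K"],d["k1"],d["R"],d["t"])
print(r.get_clock(),r.get_orientation())
E
```

```text
pics
top [[354.24595248   0.         258.17623809]
 [  0.         354.24595248 189.22313129]
 [  0.           0.           1.        ]] -0.0022033057190412163 [[ 0.0190126  -0.99981266 -0.00362842]
 [-0.99299739 -0.01845954 -0.11668514]
 [ 0.1165963   0.0058215  -0.99316233]] [ -25.59280814  565.75748263 1190.80411945]
scene [[405.749289     0.         247.66421827]
 [  0.         405.749289   190.18192421]
 [  0.           0.           1.        ]] 0.024718826714199008 [[-0.47686996 -0.87862959  0.0245985 ]
 [-0.48179833  0.23788109 -0.84337593]
 [ 0.73516353 -0.41403217 -0.53676061]] [ 269.99150569  316.45606162 1037.03839969]
0.1 [[ 9.74399714e-01  2.24822139e-01 -4.49560893e-04]
 [ 2.24822548e-01 -9.74398797e-01  1.34407950e-03]
 [-1.35872764e-04 -1.41074211e-03 -9.99998996e-01]]
```

View pics/top0.png

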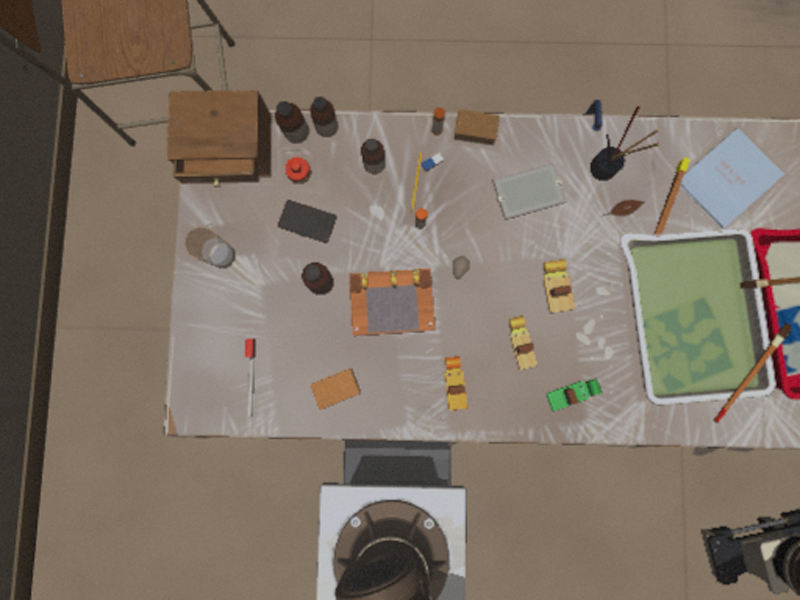

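View pics/scene0.png

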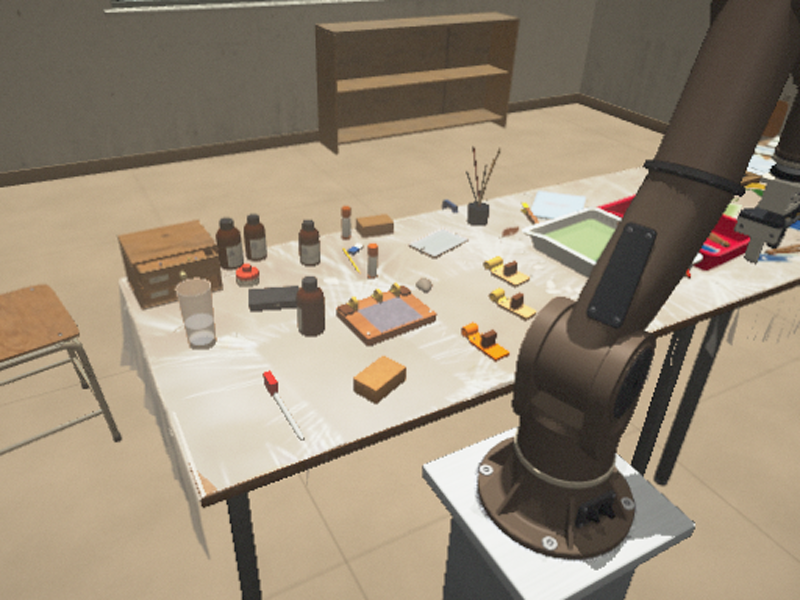

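The top view shows, in 800x600 pixels, the bed at (393,303), the bottle at its left end (317,278) and the stone at its right (460,266). The wide leaf is at (558,287) and the narrow leaf at (523,345). The pin is at (250,375), with its grip pointing away from the robot. The right end is free for the pin. The orange (455,383) and green (575,395) pieces are decoys.

```bash
cat > h.py <<'E'
import numpy as np, cv2
from bench import r
def ray(d,uv):
    "camera ray directions (z=1) for pixels (col,row), undistorted"
    K=d["K"]; k=float(d["k1"])
    p=cv2.undistortPoints(np.array(uv,float).reshape(-1,1,2),K,np.array([k,0,0,0,0.]))[:,0]
    return np.c_[p,np.ones(len(p))]
def on_plane(d,uv,z):
    "world point of pixels on the plane of height z"
    R,t=d["R"],d["t"]; c=-R.T@t; v=ray(d,uv)@R
    return c+v*((np.broadcast_to(z,len(v))-c[2])/v[:,2])[:,None]
def proj(d,X):
    c=(np.atleast_2d(X)@d["R"].T+d["t"]); K=d["K"]
    return cv2.projectPoints(c,np.zeros(3),np.zeros(3),K,np.array([float(d["k1"]),0,0,0,0.]))[0][:,0]
def down(a):
    "tool pointing down, tool y (jaw axis) at world angle a"
    y=np.array([np.cos(a),np.sin(a),0]); z=np.array([0,0,-1.]); return np.c_[np.cross(y,z),y,z]
def snap(n,name):
    d=r.get_image(n); np.savez(f"pics/{name}.npz",**d); return d
def load(name): return dict(np.load(f"pics/{name}.npz"))
E
python3 - <<'E'
from h import *
np.set_printoptions(suppress=True,precision=2)
d=load("top0"); s=.64
names=dict(bed=(393,303),bott=(317,278),stone=(460,266),wideh=(561,290),wideb=(555,267),narh=(523,348),narb=(517,324),piny=(250,348),pintip=(250,415),green=(572,396),orange=(456,390))
for n,p in names.items(): print(n,on_plane(d,[np.array(p)*s],20 if n!="bott" else 120)[0])
w=r.get_image("wrist"); print(w["K"],w["k1"]); R0=r.get_orientation(); p=r.get_position()
c=-w["R"].T@w["t"]; print("cam in tool",R0.T@(c-p)); print("cam axes in tool cols",R0.T@w["R"].T)
E
```

```text
bed [550.76   8.02  20.  ]
bott [589.28 163.37 120.  ]
stone [ 637.17 -140.83   20.  ]
wideh [ 586.96 -366.92   20.  ]
wideb [ 638.83 -354.19   20.  ]
narh [ 456.2  -281.23   20.  ]
narb [ 509.02 -268.24   20.  ]
piny [444.76 322.32  20.  ]
pintip [299.26 314.87  20.  ]
green [ 353.66 -387.66   20.  ]
orange [ 361.78 -134.03   20.  ]
[[285.92   0.   251.37]
 [  0.   285.92 187.53]
 [  0.     0.     1.  ]] 0.005648479085947646
cam in tool [  83.51    0.28 -157.99]
cam axes in tool cols [[ 0.   -0.95 -0.3 ]
 [ 1.    0.   -0.  ]
 [ 0.   -0.3   0.95]]
```

```bash
python3 - <<'E'
from h import *
np.set_printoptions(suppress=True,precision=2)
for n,p in dict(view=(547,-363,180),wide=(587,-367,60),bed=(540,30,60),bedview=(575,-63,150),pin=(445,322,60),ins=(596,-200,80)).items():
    for a in (0,np.pi/2,np.pi,-np.pi/2):
        print(n,round(a,2),r.inverse_kinematics(p,down(a)))
r.move_pose([547,-363,180],down(0.0))
d=snap("wrist","w1"); cv2.imwrite("pics/w1.png",cv2.resize(d["img"][:,:,::-1],(800,600),interpolation=cv2.INTER_CUBIC))
print(r.get_clock(),r.get_position())
E
```

```text
view 0 [ 0.74  0.55 -0.36  1.52  0.21  1.1   0.33]
view 1.57 [ 0.93  0.62 -0.68  1.5   0.41  1.16  1.74]
view 3.14 [ 0.32  0.53  0.29  1.56 -0.16  1.07 -2.5 ]
view -1.57 [ 0.54  0.53 -0.05  1.54  0.03  1.07 -1.09]
wide 0 [ 0.68  0.72 -0.32  1.53  0.27  0.93  0.27]
wide 1.57 [ 0.86  0.79 -0.64  1.52  0.52  1.01  1.65]
wide 3.14 [ 0.29  0.71  0.31  1.57 -0.26  0.9  -2.45]
wide -1.57 [ 0.51  0.7  -0.04  1.55  0.03  0.89 -1.11]
bed 0 [ 0.28  0.58 -0.61  1.92  0.46  0.78 -0.58]
bed 1.57 [ 0.39  0.63 -0.77  1.91  0.59  0.84  0.88]
bed 3.14 [-0.88  0.8   1.15  2.01 -0.91  0.97 -2.39]
bed -1.57 [ 0.17  0.54 -0.44  1.93  0.33  0.74 -2.04]
bedview 0 [ 0.48  0.52 -0.66  1.74  0.37  1.   -0.32]
bedview 1.57 [ 0.54  0.55 -0.77  1.74  0.44  1.03  1.19]
bedview 3.14 [-0.7   0.68  1.15  1.84 -0.7   1.1  -2.43]
bedview -1.57 [ 0.26  0.46 -0.34  1.76  0.18  0.95 -1.72]
pin 0 [-0.27  0.6  -0.64  1.9   0.49  0.8  -1.17]
pin 1.57 [-0.12  0.68 -0.87  1.88  0.67  0.9   0.24]
pin 3.14 [-0.02  0.78 -1.07  1.88  0.82  1.01  1.69]
pin -1.57 [-0.31  0.58 -0.57  1.9   0.44  0.79 -2.7 ]
ins 0 [ 0.58  0.65 -0.52  1.68  0.39  0.91 -0.09]
ins 1.57 [ 0.68  0.69 -0.68  1.68  0.51  0.96  1.38]
ins 3.14 [-0.42  0.88  1.14  1.77 -0.9   1.11 -2.1 ]
ins -1.57 [ 0.36  0.6  -0.18  1.71  0.13  0.85 -1.45]
1.9417 [ 545.75 -364.98  180.08]
```

View pics/w1.png

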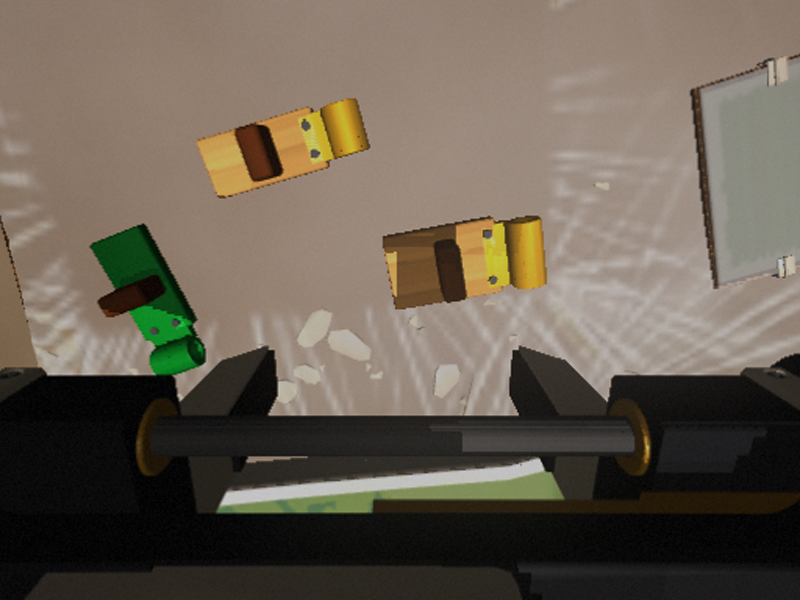

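The wrist view shows the narrow leaf handle at (258,152) and its barrel at (345,127). The wide leaf handle is at (450,268) with its barrel at (526,252), and the green decoy is at lower left. I'll fit the leaf poses from depth.

```bash
cat >> h.py <<'E'
def cloud(d):
    "world point of every pixel (HxWx3), nan where no depth"
    z=d["z_map"]; h,w=z.shape; u,v=np.meshgrid(np.arange(w),np.arange(h))
    c=ray(d,np.c_[u.ravel(),v.ravel()])*z.reshape(-1,1)
    X=((c-d["t"])@d["R"]).reshape(h,w,3); X[z==0]=np.nan; return X
def rect(P):
    (c,(a,b),t)=cv2.minAreaRect(P.astype(np.float32)); return np.array(c),a,b,t
def leaf(d,guess,rad=35):
    X=cloud(d); near=np.hypot(X[...,0]-guess[0],X[...,1]-guess[1])<rad
    m=near&(X[...,2]>37)&(X[...,2]<47); P=X[m]
    big=np.hypot(X[...,0]-guess[0],X[...,1]-guess[1])<90
    Q=X[big&(X[...,2]>5)&(X[...,2]<47)]
    return rect(P[:,:2]),len(P),np.median(P[:,2]),rect(Q[:,:2])
E
python3 - <<'E'
from h import *
np.set_printoptions(suppress=True,precision=2)
d=load("w1")
for n,p,b in (("nar",(258,152),(345,127)),("wide",(450,268),(526,252))):
    q=[np.array(p)*.64,np.array(b)*.64]; g=on_plane(d,q[:1],42)[0]; gb=on_plane(d,q[1:],29)[0]
    print(n,g,gb,np.degrees(np.arctan2(*(gb-g)[1::-1])))
    for x in leaf(d,g): print(x)
X=cloud(d); print("table z",np.nanmedian(X[20:60,200:400,2]),np.nanstd(X[20:60,200:400,2]), r.get_position(), r.get_clock())
E
```

```text
nar [ 462.21 -283.2    42.  ] [ 516.35 -267.89   29.  ] 15.790541106592267
(array([ 459.05, -283.54]), 16.31343650817871, 33.756317138671875, 15.288553237915039)
576
41.646170531568785
(array([ 471.55, -279.92]), 115.47313690185547, 42.12601852416992, 15.407476425170898)
wide [ 586.2  -359.02   42.  ] [ 641.08 -350.9    29.  ] 8.421236045063873
(array([ 587.5 , -363.53]), 16.000696182250977, 39.48514175415039, 10.68791675567627)
527
41.65597014624266
(array([ 610.48, -386.85]), 126.5209732055664, 111.71139526367188, 10.478772163391113)
table z 0.8939425876324125 0.89704754104098 [ 545.75 -364.98  180.08] 1.9417
```

Both fits agree with the nominal sizes. Next I'll look at the bed.

```bash
python3 - <<'E'
from h import *
np.set_printoptions(suppress=True,precision=2)
r.move_pose([570,-63,190],down(0.0)); print(r.get_clock(),r.get_position())
r.wait(0.3); print(r.get_position(),r.get_orientation())
d=snap("wrist","w2"); cv2.imwrite("pics/w2.png",cv2.resize(d["img"][:,:,::-1],(800,600),interpolation=cv2.INTER_CUBIC))
X=cloud(d); P=X.reshape(-1,3)
s=P[(P[:,2]>26)&(P[:,2]<34)&(abs(P[:,0]-550)<95)&(abs(P[:,1]-8)<110)]; print("top",rect(s[:,:2]),np.median(s[:,2]),len(s))
l=P[(P[:,2]>50)&(P[:,2]<66)&(abs(P[:,0]-596)<25)&(abs(P[:,1]-8)<75)]
for y in (-49,0,65):
    q=l[abs(l[:,1]-y)<14]; print(y,len(q),rect(q[:,:2]) if len(q) else 0,q[:,2].max() if len(q) else 0)
E
```

```text
3.0917 [570.13 -65.17 189.89]
[570.01 -63.98 189.85] [[ 0.  1. -0.]
 [ 1. -0. -0.]
 [-0. -0. -1.]]
top (array([555.15,  11.33]), 140.0531005859375, 183.99282836914062, 5.246982097625732) 30.176577489282167 20558
-49 223 (array([604.74, -41.18]), 23.60871696472168, 9.961249351501465, 5.873060703277588) 60.662461517143115
0 253 (array([600.36,   7.46]), 24.152854919433594, 9.982043266296387, 5.195885181427002) 60.245233649339845
65 325 (array([594.74,  71.77]), 24.089548110961914, 9.837411880493164, 5.171854019165039) 61.159440891732686
```

View pics/w2.png

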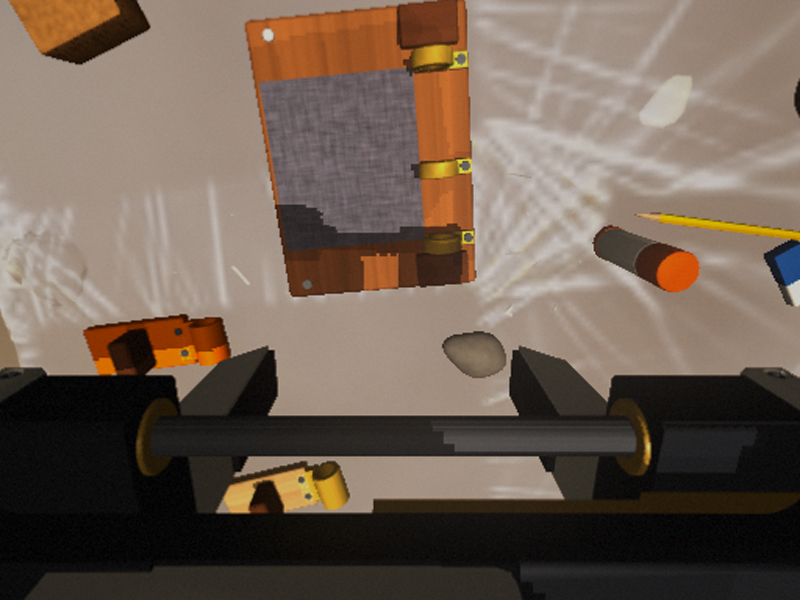

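The bed is centred at (555.1, 11.3) with yaw 5.25°. The lugs confirm this to within 0.4 mm. Now I'll pick the narrow leaf.

```bash
cat >> h.py <<'E'
BC=np.array([555.0,11.25]); BY=np.radians(5.25)
def rot(a): return np.array([[np.cos(a),-np.sin(a)],[np.sin(a),np.cos(a)]])
def bed(x,y,z): return np.r_[BC+rot(BY)@[x,y],z]
def settle(p,a,tol=0.4,n=3,speed=60):
    "straight line to p, then re-command with the remaining error added"
    p=np.array(p,float); cmd=p.copy()
    r.move_linear(p,speed=speed,ori=down(a)); r.wait(0.2)
    for _ in range(n):
        e=p-r.get_position()
        if np.linalg.norm(e)<tol: break
        cmd=cmd+e; r.move_linear(cmd,speed=40); r.wait(0.15)
    return p-r.get_position()
def held(d):
    "bounds of the held leaf's barrel in tool axes: points near tool y=58, leaf-z 20..31"
    X=cloud(d); R=r.get_orientation(); p=r.get_position(); T=(X.reshape(-1,3)-p)@R
    q=T[(abs(T[:,1]-58)<16)&(T[:,2]>0)&(T[:,2]<9)&(abs(T[:,0])<40)]
    return len(q),np.percentile(q,[1,99],axis=0).round(1) if len(q) else None
E
python3 - <<'E'
from h import *
np.set_printoptions(suppress=True,precision=2)
a=np.radians(15.35); g=[459.05,-283.54]
r.move_pose([*g,110],down(a)); print(r.get_clock())
print(settle([*g,60],a,speed=120)); print(settle([*g,31.8],a,speed=60), r.get_wrist_force(), r.get_clock())
r.close_gripper(40); print("width",r.get_gripper_width(),r.get_position(),r.get_clock())
r.move_linear([*g,110],speed=120); r.wait(.2)
print("force",r.get_wrist_force(),r.get_gripper_width(),r.get_clock())
d=snap("wrist","w3"); print(held(d))
cv2.imwrite("pics/w3.png",cv2.resize(d["img"][:,:,::-1],(800,600),interpolation=cv2.INTER_CUBIC))
E
```

```text
4.4583
[-0.03 -0.04  0.07]
[ 0.26 -0.09  0.28] [0.34 0.19 0.51] 7.2417
width 15.13865575130853 [ 458.7  -283.45   31.47] 8.4083
force [-0.37 -0.58 -0.72] 15.443943290730848 9.4167
(1093, array([[-4.2, 48.2,  1.8],
       [16.9, 69.7,  8.8]]))
```

View pics/w3.png

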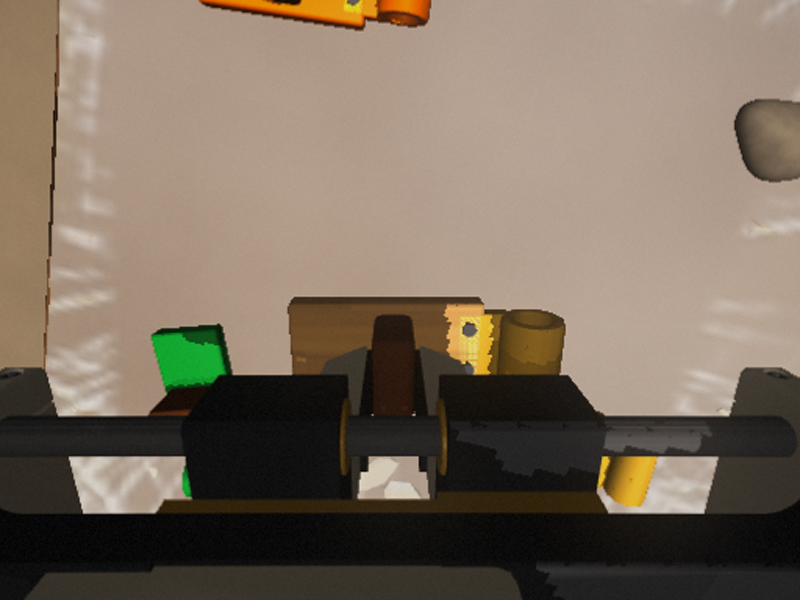

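The narrow leaf is held level. Its barrel end is at tool x = 16.9 against a nominal 16.5, so it is centred and I can place it.

```bash
python3 - <<'E'
from h import *
np.set_printoptions(suppress=True,precision=2)
p=bed(-13,-32.5,0)[:2]
r.move_pose([*p,115],down(BY)); print(r.get_clock())
print(settle([*p,95],BY,speed=120)); print("h",held(snap("wrist","w4")))
print(settle([*p,62.0],BY,speed=60,tol=.5), r.get_wrist_force(), r.get_clock())
r.open_gripper(); r.wait(.1); print(r.get_gripper_width(),r.get_wrist_force())
r.move_linear([*p,130],speed=150); print(r.get_clock())
# now over to the wide leaf, picture on the way
r.move_pose([575,-63,190],down(0.0)); r.wait(.25)
d=snap("wrist","w5"); print(leaf(d,p)[0:3] , r.get_clock())
X=cloud(d); P=X.reshape(-1,3); P=P[abs(P[:,2])<90]; B=np.c_[(P[:,:2]-BC)@rot(BY),P[:,2]]
q=B[(abs(B[:,2]-72)<6)&(abs(B[:,0]+13)<30)&(abs(B[:,1]+32)<30)]; print("handle",len(q),rect(q[:,:2]))
q=B[(B[:,2]>53)&(B[:,2]<64)&(abs(B[:,0]-45)<20)&(abs(B[:,1])<70)]; print("hinge",np.percentile(q[:,0],[2,98]),np.histogram(q[:,1],np.arange(-66,70,4)))
cv2.imwrite("pics/w5.png",cv2.resize(d["img"][:240,150:350,::-1],(667,800))[:600])
E
```

```text
10.5333
[0.04 0.06 0.1 ]
h (1098, array([[-4.4, 48.2,  1.7],
       [17. , 69.8,  8.9]]))
[-0.07 -0.06  0.28] [-0.25  0.66 -1.4 ] 12.8
91.76995427052995 [0.06 0.86 0.08]
14.775
((array([545.01, -22.01]), 69.87391662597656, 42.08530807495117, 5.262272834777832), 1825, np.float64(41.96154137685476)) 15.4833
handle 579 (array([-11.22, -32.26]), 16.147958755493164, 34.096099853515625, 0.038984816521406174)
hinge [35.43 56.4 ] (array([  0,  69,  82,  49,  43,  84,  86,  81,  81,  83,  86,  84,  55,
        64,  91,  71,   0,   0,   0,   0,   0,   0,   0,   0,   0,   0,
         0,   0,   0,  75, 115,  96,   0]), array([-66, -62, -58, -54, -50, -46, -42, -38, -34, -30, -26, -22, -18,
       -14, -10,  -6,  -2,   2,   6,  10,  14,  18,  22,  26,  30,  34,
        38,  42,  46,  50,  54,  58,  62,  66]))
```

View pics/w5.png

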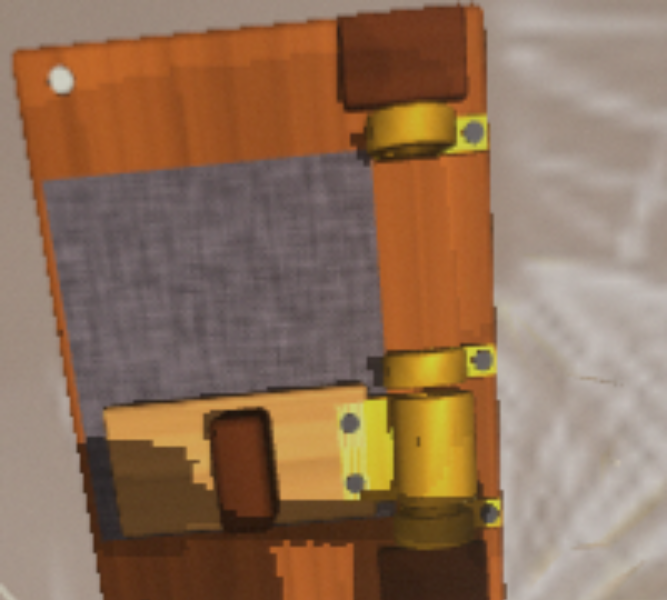

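The narrow leaf sits in its bay, with y off by 0.2 mm and yaw by 0.04°. It is about 1.8 mm too far in bed x: in the crop the barrel centre is near column 435 and the lug line near 428. That is within the pin's play, and I'll correct it later if needed. The wide leaf is next, biased −1 mm in x.

```bash
cat >> h.py <<'E'
def bedcheck(d):
    X=cloud(d); P=X.reshape(-1,3); P=P[abs(P[:,2])<90]; B=np.c_[(P[:,:2]-BC)@rot(BY),P[:,2]]
    for n,y in (("nar",-32.5),("wide",24.5)):
        q=B[(abs(B[:,2]-72)<6)&(abs(B[:,0]+13)<30)&(abs(B[:,1]-y)<27)]
        if len(q)>50: print(n,"handle",len(q),rect(q[:,:2]),"z",np.median(q[:,2]))
    for n,y0,y1 in (("lugR",-62,-52),("bn",-48,-18),("lugM",-13,-3),("bw",2,47),("lugL",52,62)):
        q=B[(B[:,2]>53)&(B[:,2]<64)&(abs(B[:,0]-45)<20)&(B[:,1]>y0+2)&(B[:,1]<y1-2)]
        if len(q)>20: print(n,len(q),np.percentile(q[:,0],[3,97]),"ymin/max",q[:,1].min(),q[:,1].max())
E
python3 - <<'E'
from h import *
np.set_printoptions(suppress=True,precision=2)
bedcheck(load("w2")); print(); bedcheck(load("w5"))
a=np.radians(10.6); g=[587.5,-363.53]
r.move_pose([*g,100],down(a)); print(r.get_clock())
print(settle([*g,45],a,speed=150)); print(settle([*g,31.8],a,speed=60), r.get_wrist_force(), r.get_clock())
r.close_gripper(40); print("width",r.get_gripper_width(),r.get_position(),r.get_clock())
r.move_linear([*g,120],speed=150); r.wait(.2)
print("force",r.get_wrist_force(),r.get_gripper_width(),r.get_clock())
p=bed(-14,24.5,0)[:2]
r.move_pose([*p,125],down(BY)); print(r.get_clock())
print(settle([*p,95],BY,speed=120)); print("h",held(snap("wrist","w6")),r.get_clock())
E
```

```text
lugR 115 [34.93 54.93] ymin/max -59.99748774711616 -54.02077778938075
lugM 139 [35.3  55.26] ymin/max -10.999061454097601 -5.053487455617596
lugL 168 [35.3  55.55] ymin/max 54.044405015762756 59.94473853685958

nar handle 579 (array([-11.22, -32.26]), 16.147958755493164, 34.096099853515625, 0.038984816521406174) z 71.71801641843949
lugR 119 [34.56 55.22] ymin/max -59.985811495947885 -54.013177975554356
bn 542 [36.67 56.73] ymin/max -45.96827308348043 -20.087653281379616
lugM 135 [34.96 54.7 ] ymin/max -10.971073883860646 -5.028100381607848
lugL 169 [35.   55.09] ymin/max 54.03449790854199 59.97602200482636
16.6833
[-0.05 -0.07  0.1 ]
[-0.17  0.04 -0.18] [0.42 0.3  0.01] 18.7667
width 15.515282647718815 [ 587.35 -363.56   31.75] 19.9333
force [-0.02  0.26 -1.84] 15.640312845605338 20.875
22.3583
[ 0.05 -0.01  0.11]
h (1471, array([[-4.1, 48.4,  2. ],
       [24. , 69.7,  8.8]])) 23.8083
```

```bash
python3 - <<'E'
from h import *
np.set_printoptions(suppress=True,precision=2)
p=bed(-14,24.5,0)[:2]
print(settle([*p,61.8],BY,speed=60,tol=.5), r.get_wrist_force(), r.get_clock())
r.open_gripper(); r.wait(.1); print(r.get_gripper_width(),r.get_wrist_force(),r.get_position())
r.move_linear([*p,130],speed=150)
r.move_pose([570,-63,190],down(0.0)); r.wait(.25)
d=snap("wrist","w7"); bedcheck(d); print(r.get_clock())
# pin: look from nearby (camera over the grip/rod middle), jaw angle ~90deg
c=np.array([390,320]); a=np.pi/2
r.move_pose([*(c-rot(a)@[0,95]),170] if False else [c[0]+95,c[1],170],down(a)); r.wait(.25)
d=snap("wrist","w8"); print(r.get_clock(),r.get_position())
cv2.imwrite("pics/w8.png",cv2.resize(d["img"][:,:,::-1],(800,600),interpolation=cv2.INTER_CUBIC))
X=cloud(d).reshape(-1,3); near=(abs(X[:,0]-380)<140)&(abs(X[:,1]-320)<60)
q=X[near&(X[:,2]>28)&(X[:,2]<40)]; print("grip",len(q),rect(q[:,:2]),np.median(q[:,2]))
q=X[near&(X[:,2]>4)&(X[:,2]<40)]; print("all",len(q),rect(q[:,:2]))
E
```

```text
[-0.02  0.06 -0.26] [-0.85  0.02 -2.29] 25.5083
92.07899494035725 [-0.19 -0.8   1.31] [538.81  34.36  62.07]
nar handle 572 (array([-11.14, -32.15]), 16.030231475830078, 33.906822204589844, 0.09666368365287781) z 71.72154154188385
wide handle 811 (array([-12.43,  23.79]), 16.0793399810791, 39.70838165283203, 0.10340164601802826) z 71.78620914889187
lugR 115 [35.09 55.08] ymin/max -59.97605699629563 -54.022073853141784
bn 549 [36.54 56.76] ymin/max -45.85927706577355 -20.016508925942183
lugM 137 [35.27 55.24] ymin/max -10.920474733411345 -5.058603358537979
bw 1030 [35.4  55.42] ymin/max 4.0575001610068195 44.96629997379547
lugL 172 [35.08 55.43] ymin/max 54.00224936162839 59.98271971685606
28.325
30.0833 [485.42 319.37 170.  ]
grip 645 (array([446.24, 322.48]), 42.30006408691406, 15.710649490356445, 0.45004117488861084) 34.02460232327173
all 8562 (array([417.11, 320.06]), 205.29519653320312, 119.83643341064453, 0.013105068355798721)
```

View pics/w8.png

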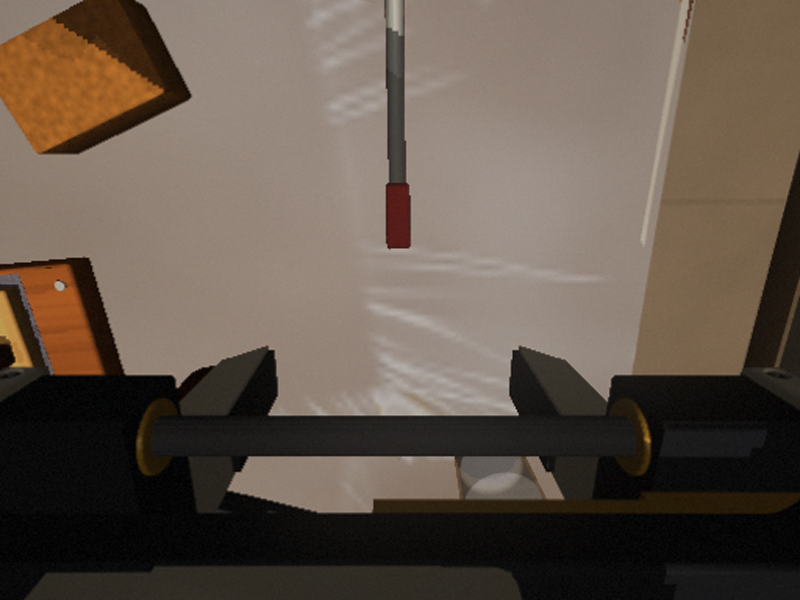

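Wide leaf barrel is aligned (45.4, lugs 45.2). The narrow barrel is +1.5 mm off, within the 2 mm clearance. The picture shows the pin grip at (397,215) with its rod running straight up the image toward the robot. I'll fit the rod line, grasp the grip and measure the rod in the hand.

```bash
cat >> h.py <<'E'
def rod(d,R=None,p=None):
    "rod line in tool axes: y and z (top ridge) as linear in x, from the depth"
    R=r.get_orientation() if R is None else R; p=r.get_position() if p is None else p
    T=(cloud(d).reshape(-1,3)-p)@R
    q=T[(T[:,0]>28)&(T[:,0]<140)&(abs(T[:,1])<14)&(T[:,2]>-20)&(T[:,2]<12)]
    xs=[];ys=[];zs=[]
    for x in np.arange(28,140,4):
        s=q[(q[:,0]>=x)&(q[:,0]<x+4)]
        if len(s)>8: xs.append(x+2);ys.append((s[:,1].min()+s[:,1].max())/2);zs.append(np.percentile(s[:,2],10))
    return len(q),(min(xs),max(xs)) if xs else 0,np.polyfit(xs,ys,1) if len(xs)>3 else 0,np.polyfit(xs,zs,1) if len(xs)>3 else 0,np.c_[xs,ys,zs]
E
python3 - <<'E'
from h import *
np.set_printoptions(suppress=True,precision=3)
X=cloud(load("w8")).reshape(-1,3)
q=X[(X[:,0]>310)&(X[:,0]<420)&(abs(X[:,1]-321)<14)&(X[:,2]>6)&(X[:,2]<20)]
f=np.polyfit(q[:,0],q[:,1],1); print(len(q),f,"y at 446:",np.polyval(f,446.2))
th=np.arctan(f[0]) if abs(np.degrees(np.arctan(f[0])))<4 else np.radians(.45)
a=np.pi/2+th; g=[446.0,322.4]; print(np.degrees(th))
r.move_pose([*g,60],down(a)); print(settle([*g,8.5],a,speed=90,tol=.5),r.get_wrist_force(),r.get_clock())
r.close_gripper(55); print("width",r.get_gripper_width(),r.get_position(),r.get_clock())
r.move_linear([*g,190],speed=180); print(r.get_wrist_force(),r.get_gripper_width())
p=bed(45,-243,0)[:2]
r.move_pose([*p,190],down(BY)); r.wait(.3); print(r.get_clock(),r.get_position())
d=snap("wrist","w9"); print(*rod(d)[:4])
cv2.imwrite("pics/w9.png",cv2.resize(d["img"][:,:,::-1],(800,600),interpolation=cv2.INTER_CUBIC))
E
```

```text
1297 [  0.018 314.291] y at 446: 322.32231694759633
1.0311236703659783
[ 0.043 -0.029  0.044] [-0.259  0.453  0.282] 32.35
width 15.68936363305961 [445.989 322.424   8.458] 33.5167
[-0.333 -0.616 -2.119] 15.888958713608064
37.05 [ 622.154 -226.093  190.055]
4370 (np.int64(30), np.int64(126)) [-0.001  1.272] [-0.001 -3.624]
```

View pics/w9.png

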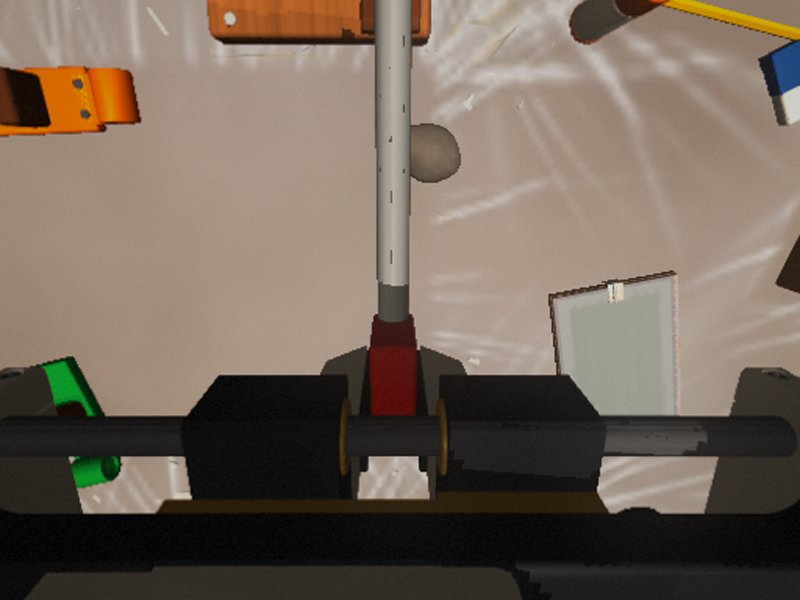

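The rod is parallel to the tool, offset +1.27 mm in bed x, with its axis 2.4 mm below the TCP. I'll compensate for that and insert with force monitoring.

```bash
python3 - <<'E'
from h import *
np.set_printoptions(suppress=True,precision=2)
X=44.1; Z=48.5; ey=np.r_[rot(BY)@[0,1],0]
print(settle(bed(X,-243,70),BY,speed=150,tol=1)); print(settle(bed(X,-243,Z),BY,speed=60,tol=.3),r.get_clock())
f0=r.get_wrist_force()
for y in list(range(-228,-92,12))+[-92,-88,-85]:
    r.move_linear(bed(X,y,Z),speed=60); f=r.get_wrist_force()-f0
    q=r.get_position(); b=rot(BY).T@(q[:2]-BC)
    print(y,b,round(q[2],2),"F",f,round(r.get_clock(),2))
    if np.linalg.norm(f)>15: print("STOP"); break
E
```

```text
[-0.01  0.03  0.  ]
[0.04 0.01 0.1 ] 40.5583
-228 [  44.31 -227.09] 48.63 F [ 1.04  0.62 -0.17] 40.96
-216 [  44.24 -215.25] 48.59 F [1.13 0.06 0.78] 41.31
-204 [  44.23 -203.26] 48.58 F [0.53 0.35 0.11] 41.66
-192 [  44.23 -191.23] 48.55 F [-0.01 -0.03  0.22] 42.01
-180 [  44.22 -179.25] 48.56 F [ 0.96  0.55 -0.62] 42.36
-168 [  44.24 -167.24] 48.59 F [ 0.31 -0.22 -0.89] 42.71
-156 [  44.2  -155.23] 48.57 F [-0.08  0.28 -0.15] 43.06
-144 [  44.17 -143.24] 48.55 F [ 0.48 -0.07 -1.03] 43.41
-132 [  44.16 -131.26] 48.56 F [-0.06  0.89 -0.76] 43.76
-120 [  44.2  -119.24] 48.57 F [ 0.12  0.55 -0.74] 44.11
-108 [  44.17 -107.27] 48.57 F [ 1.06  0.52 -0.57] 44.46
-96 [ 44.16 -95.24] 48.56 F [ 0.22  0.04 -0.73] 44.81
-92 [ 44.11 -91.75] 48.51 F [ 1.17  0.14 -0.79] 45.06
-88 [ 44.11 -87.59] 48.52 F [0.59 1.34 0.34] 45.31
-85 [ 44.11 -84.68] 48.53 F [ 0.92  1.18 -1.44] 45.56
```

```bash
python3 - <<'E'
from h import *
np.set_printoptions(suppress=True,precision=2)
X=44.1; f0=r.get_wrist_force()
r.move_linear(bed(X,-85,46.8),speed=30); r.wait(.1); f=r.get_wrist_force(); print("lowered",f-f0)
y=-84.5
while y<-78:
    y+=.5; r.move_linear(bed(X,y,46.8),speed=20); r.wait(.05); f=r.get_wrist_force(); q=r.get_position()
    fy=(rot(BY).T@(f-f0)[:2])[1]; print(y,(rot(BY).T@(q[:2]-BC)),f-f0)
    if fy<-7: break
print(r.get_clock())
r.open_gripper(); r.wait(.1); print(r.get_gripper_width(),r.get_wrist_force())
q=r.get_position(); r.move_linear([q[0],q[1],130],speed=150)
r.move_pose([580,-95,200],down(0.0)); r.wait(.25)
d=snap("wrist","w10"); bedcheck(d); print(r.get_clock())
P=cloud(d).reshape(-1,3); P=P[abs(P[:,2])<90]; B=np.c_[(P[:,:2]-BC)@rot(BY),P[:,2]]
q=B[(abs(B[:,2]-72)<6)&(abs(B[:,0]-45)<18)&(B[:,1]<-55)&(B[:,1]>-125)]; print("grip",rect(q[:,:2]),q[:,1].max(),np.median(q[:,2]))
cv2.imwrite("pics/w10.png",cv2.resize(d["img"][:240,150:350,::-1],(500,600),interpolation=cv2.INTER_CUBIC))
E
```

```text
lowered [-0.35 -0.28  0.98]
-84.0 [ 44.17 -84.13] [-0.11 -0.72  0.86]
-83.5 [ 44.18 -84.06] [ 0.82 -4.58  1.5 ]
-83.0 [ 44.18 -84.04] [ 1.28 -4.85  1.41]
-82.5 [ 44.18 -84.03] [ 1.85 -7.05  2.63]
47.1083
91.73994120910704 [-0.43  0.26  0.38]
nar handle 602 (array([-11.33, -32.26]), 16.199047088623047, 33.84115219116211, 0.2699858248233795) z 71.70322392007418
wide handle 857 (array([-12.47,  23.54]), 39.771461486816406, 16.245716094970703, 89.62248229980469) z 71.82009413895123
lugR 122 [34.68 54.42] ymin/max -59.94900574426731 -54.002696092629606
bn 567 [36.66 56.68] ymin/max -45.93660860388949 -20.089918275844383
lugM 144 [34.69 55.09] ymin/max -10.989317961708524 -5.021887369214575
bw 1079 [35.46 55.38] ymin/max 4.010000338222241 44.99993884732651
lugL 85 [34.91 55.48] ymin/max 54.05439249433835 58.1397762007191
49.9083
grip (array([ 45.89, -82.75]), 15.971121788024902, 42.00205612182617, 0.15258991718292236) -61.73445782732661 71.87846587941382
```

View pics/w10.png

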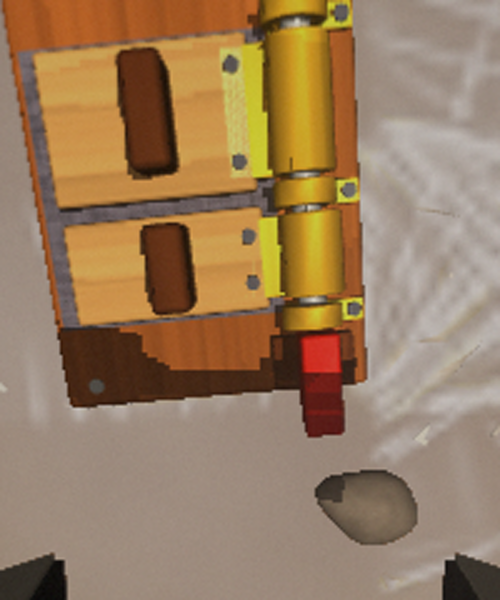

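The picture shows steel in every gap between lugs and barrels. The red grip's front face is at bed y = -61.7, against the lug face at -62. Both leaves are flat and the robot is clear, so I'll hand the job in.

```bash
python3 -c "
from bench import r
print(r.get_clock(),r.get_wrist_force()); r.job_done()"
```

```text
49.9083 [-0.61748485  0.16374579  0.66713817]
the job is handed in; nothing more can be done
```

The press is back together and the job is handed in. Robot time was about 50 s of the 69 s allowed.

I laid the narrow leaf in its bay, then the wide one, and pushed the pin in from the right end, since the bottle blocked the left. I pushed until the grip met the outer lug at about 7 N, then released it and moved clear.

**Last checks, by wrist-camera depth and picture:**
- **Grip:** its front face is at bed y = -61.7, against the lug face at -62, so it butts. It stands upright near the rest, with its top about 72 mm above the table.
- **Pin:** steel shows in the gaps between lugs and barrels in the last picture, and almost no force was felt during insertion.
- **Leaves:** both lie flat, with handle tops 71.7–71.8 mm above the table (nominal 72) and yaw within 0.4° of the bed.
- **Position along the hinge:** the narrow leaf is within 0.3 mm of its bay's middle and the wide leaf within 1 mm, against 3 mm of play.

**What disagreed:** the narrow leaf's barrel sits about 1.5–2 mm off the lug line, away from the robot. The held pin was also about 1.3 mm off-centre in the jaws, so there is a small offset in either the gripper or the camera. I corrected for it on the wide leaf and the pin. I left the narrow leaf as it was, because the pin passed through it freely.

I touched nothing else. I did not take a last picture of the whole table to confirm that the other things stayed put.

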